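Set up the drip stand and hang the rinsed caddies

TASK

Set up the drip stand: stand the hook post on the base plate and turn it until its foot drops fully down over the raised key. Then hang the two rinsed caddies on it by their handles, one on each hook (either way round), each about level and hanging from the middle of its handle. Do not tip the post or the caddies over, and leave the other things on the table where they are.

Things in the scene. Friction and masses are not known exactly. Their poses are not given: they have to be found in the camera images.
- base: steel base plate fixed to the table (place and yaw differ each time), 104 (x) x 134 (y) x 10 mm, with one raised key in the middle: a bar along x, 48 mm long, 14 wide, rising 16 above the plate, with rounded top and ends. Origin: centre of the underside, on the table top.
- base_key (a point): top centre of the raised key, 26 mm above the table top; axes as base.
- post: loose hook post, 0.8 kg, 208 mm tall, standing on a dark steel foot 84 (x) x 100 (y) x 26 mm. Blind slot in the foot's underside along x: 52 long, 18 wide, 18 deep. 18 mm shaft; two like hooks reach out along +y and -y. Half a turn gives the same shape. Origin: centre of the foot's underside, z up: 10 mm above the table when fully down over the key, 26 when resting on top of it.
- post_grip (a point): centre of the wooden grip block at the top of the post, 22 mm along x, 34 along y, 36 high; this point is 190 mm above the post's underside. Axes as post. Take it from above, closing along x, clear of the hooks.
- hook_a (a point): on the post's +y hook (10 mm round bar along y, saddle 101 mm from the shaft axis, bar top there 161 mm above the post's underside, upturned tip 124 mm out, its top 178 mm up): where the centre of a hung handle bar lies, 166 mm above the post's underside. Axes as post; a hung bar lies along x.
- hook_b (a point): the same on the post's -y hook; axes as post (its tip points to -y).
- deep_caddy: the deeper open aluminium caddy about 0.22 kg: tray 120 (x) x 76 (y) x 56 mm high, with a fixed bridge handle, a straight wooden bar along x over the tray, 120 long, 14 wide, 10 high, centre 124 mm above the underside, on two end straps. Bridge opening under the bar: 63 mm high, 112 long. Ends alike. Origin: centre of the underside, z up.
- deep_caddy_handle (a point): centre of the deep caddy's handle bar; axes as the caddy (bar along x, 14 mm wide along y). Pinch it across the bar from above, 30 to 38 mm to either side of this point, to leave the middle free for the hook.
- shallow_caddy: the shallower open aluminium caddy about 0.2 kg: tray 120 (x) x 76 (y) x 36 mm high, with a fixed bridge handle, a straight wooden bar along x over the tray, 120 long, 14 wide, 10 high, centre 104 mm above the underside, on two end straps. Bridge opening under the bar: 63 mm high, 112 long. Ends alike. Origin: centre of the underside, z up.
- shallow_caddy_handle (a point): centre of the shallow caddy's handle bar; axes as the caddy (bar along x, 14 mm wide along y). Pinch it across the bar from above, 30 to 38 mm to either side of this point, to leave the middle free for the hook.
- grease_tin: flat round grease tin, 71 wide, 36 high mm; a bystander to leave where it is. Origin: centre of its underside.
- bung: beige conical barrel bung, 47 wide, 42 high mm; a bystander to leave where it is. Origin: centre of its underside.
- corkscrew: black folded waiter's corkscrew, 33x110x11 mm; a bystander to leave where it is. Origin: centre of its underside.

How it is judged:
By the outcome, as a careful person would: the job done as asked, in the order asked, and still so for the second after the job is handed in, with the robot touching nothing.
It also fails if it takes over 67 s, if anything falls off the work surface, if the arm or the gripper's body presses on something with over 40 N, if the wrist force passes 120 N, or if a joint passes its speed limit or range.

ROBOT

A 6-joint arm with a two-finger parallel gripper is mounted at the origin on the work surface; the furniture and walls round the work are solid. World frame = base frame: x ahead of the robot, y to its left, z up, the work surface at z = 0. Lengths are in m, angles in rad, forces in N, time in s.
With the tool pointing down it reaches from about 0.325 to 0.775 m from the base axis. Payload 5.5 kg.
Tool frame: the origin (TCP) lies midway between the tips of the shut fingers; the grasp point (between the pads) lies 19 mm behind it; z points along the fingers, y is the line along which they close (so a half turn about z gives the same grasp; the last joint's range is limited). The gripper opens to 88 mm and grips with 3 to 60 N. Pads are 20 mm wide; open, the fingers measure 115 mm over their backs; the gripper's body (75 mm by 178 mm) begins 61 mm behind the grasp point.
Start: joints at [-1.239, 0.091, 1.231, -0, 1.82, -0.057], TCP at [0.227, -0.555, 0.223] pointing down, gripper open.
Joint ranges: [-2.87, 2.87], [-0.86, 2.18], [0.17, 2.46], [-1.51, 4.65], [0.06, 2.69], [-2.65, 2.65]. Speed limits (rad/s): [2.57, 2.57, 3.01, 3.14, 3.14, 3.14].

INTERFACE

Orientations are given as a unit quaternion [w, x, y, z].
In Python, from cell import status, imaging, ticket gives the robot as it stands.
- The arm moves only by the shell command python3 -m handwheel 'ROWS' [FORCE]. ROWS is text: rows parted by semicolons, each of 7 numbers parted by spaces: the turn, a rotation vector about the tool's x, y, z in rad, then the shift along the tool's x, y, z in mm, then the opening in per cent of the stroke, from 0 (shut) to 100 (fully open). In form: wx wy wz tx ty tz grip; .... A call has 1 to 10 rows; each row is the pose to reach, as a shift and turn from the pose commanded when the call began, along the tool's axes at that moment; what a row does not reach only later rows make up. A row lasts 1/10 s, in which the tool goes at most 50 mm and 8.59 degrees, less where a joint would pass 70% of its speed; a pose out of reach is approached as far as the arm can. A call with a gripper value outside its range is refused whole. The fingers move at their own pace and stop on an object; FORCE is the grip in N (left out, the last holds). Time passes only in rows, so rows that repeat a pose let the fingers close. It gives the time, the measured TCP pose, the force, the opening and the grip force at its end, in the units of the state.
- status.read_state(): the state, without advancing time (a new reading comes with each control period).
- imaging.camera(name): name is "scene" or "top" or "wrist"; returns a dict with "pixels" (400x640x3 uint8, red, green, blue), "K" (3x3 intrinsics, pixels), "rvec" (rotation vector, rad) and "tvec" (3), from world to camera coordinates, as OpenCV has them; the wrist camera has in their place "mount" (4x4, takes a point from camera to tool coordinates, whose origin is the TCP and whose axes are the flange's). Camera axes: x right, y down, z forward; pixel columns grow to the right and rows downward; lengths in m; the calibration is good to about 2 mm. A picture is of the moment at which its call begins: read the wrist's pose just before it. There is no depth.
- ticket.job_done(): hands the job in; it is judged then, once.
Trained networks look in a picture, given as the dict that the camera call returned (one of the last four; its "shot" number tells which), for a name from the list of things; names that differ only in an ending like _2 or _b are one class to them, and where a whole thing is asked for, a point or a joint stands for the part that bears it (a point fixed in the world has none). Each returns a list of dicts, best first, with "p" (0 to 1); they miss things now and then, are a little off and sometimes report something else, mostly with a low value. They report only what shows in the picture. A call takes as long as a camera call.
- imaging.recognise(picture, target): "at" ([x, y, z] in m, in world coordinates, good to about 4 mm: the middle of the surface that is visible of it).
The state is a dict: "time": time; "joint_positions": joint angles; "joint_vel": joint speeds; "tau": joint torques, N m; "tool_pos": TCP position; "eef_rot": TCP orientation; "contact_force": force on the tool from outside, world axes, zero at the start; "moment": the same for the moment, N m; "opening": finger opening in m; "grasp_force": force on a finger pad.
Only numpy, scipy, OpenCV 4.12 (cv2) and the standard library are available. Lean on these libraries where they do the work, as an engineer would, in place of code of your own. Each camera call takes 0.05 s, during which the arm holds its last target. There are 200 camera calls.

## Working session

There is one attempt and no reset: what is moved stays moved. The work goes in short steps, Python scripts to look and compute and a shell command to move; the robot and the scene stay as the last step left them, time stands still between calls to the robot, and variables do not carry over. Pictures are saved under pics/ and viewed, at most 10 in all, crops included, and the job is handed in when it is done.

```bash
ls; mkdir -p pics
cat > h.py <<'E'
import numpy as np, cv2
from cell import status, imaging, ticket
from scipy.spatial.transform import Rotation as R
def cam(n): return imaging.camera(n)
def save(p,name): cv2.imwrite('pics/'+name+'.png',cv2.cvtColor(p['pixels'],cv2.COLOR_RGB2BGR))
def proj(p,X): return cv2.projectPoints(np.array(X,float).reshape(-1,3),p['rvec'],p['tvec'],p['K'],None)[0].reshape(-1,2)
def ray(p,uv,z):
    Rm=cv2.Rodrigues(np.array(p['rvec'],float))[0]; c=-Rm.T@np.array(p['tvec']).ravel()
    d=Rm.T@np.linalg.inv(p['K'])@np.array([*uv,1.]); return c+d*(z-c[2])/d[2]
E
python3 - <<'E'
from h import *
s=status.read_state(); print({k:np.round(v,3).tolist() for k,v in s.items()})
for c in ['top','scene']:
    p=cam(c); save(p,c+'0')
    for n in ['base','post','post_grip','hook_a','deep_caddy','deep_caddy_handle','shallow_caddy','shallow_caddy_handle','base_key','grease_tin','bung','corkscrew']:
        r=imaging.recognise(p,n); print(c,n,[(np.round(q['at'],3).tolist(),round(q['p'],2),proj(p,q['at']).round().tolist()) for q in r[:3]])
E
```

```text
pics
{'time': 0.0, 'joint_positions': [-1.239, 0.092, 1.232, -0.0, 1.82, -0.057], 'joint_vel': [0.0, -0.001, 0.001, 0.0, -0.001, -0.0], 'tau': [-0.0, -44.645, -40.645, 0.07, 0.029, -0.0], 'tool_pos': [0.227, -0.555, 0.222], 'eef_rot': [-0.001, 0.981, 0.193, -0.0], 'contact_force': [0.627, 0.784, -0.051], 'moment': [-0.035, 0.043, -0.041], 'grasp_force': 0.0, 'opening': 0.087}
top base [([0.468, 0.064, 0.008], 0.97, [[311.0, 203.0]]), ([0.44, 0.215, 0.024], 0.52, [[246.0, 215.0]])]
top post [([0.441, 0.213, 0.024], 0.69, [[247.0, 214.0]])]
top post_grip [([0.441, 0.214, 0.024], 0.79, [[247.0, 215.0]])]
top hook_a [([0.439, 0.216, 0.023], 0.84, [[246.0, 215.0]])]
top deep_caddy [([0.339, 0.316, 0.024], 0.56, [[202.0, 259.0]])]
top deep_caddy_handle [([0.343, 0.315, 0.02], 0.81, [[203.0, 258.0]])]
top shallow_caddy [([0.51, -0.171, 0.008], 0.93, [[407.0, 183.0]])]
top shallow_caddy_handle [([0.514, -0.164, 0.014], 0.74, [[405.0, 181.0]])]
top base_key [([0.343, 0.316, 0.017], 0.74, [[203.0, 258.0]]), ([0.444, 0.211, 0.026], 0.7, [[248.0, 213.0]]), ([0.468, 0.059, 0.011], 0.56, [[313.0, 
[... 391 characters left out ...]
444, 0.227, 0.025], 0.64, [[274.0, 254.0]])]
scene hook_a [([0.444, 0.226, 0.028], 0.86, [[275.0, 253.0]])]
scene deep_caddy [([0.343, 0.322, 0.032], 0.67, [[260.0, 300.0]])]
scene deep_caddy_handle [([0.346, 0.32, 0.032], 0.93, [[260.0, 298.0]]), ([0.47, 0.062, 0.005], 0.25, [[323.0, 225.0]])]
scene shallow_caddy [([0.514, -0.166, 0.024], 0.91, [[379.0, 179.0]])]
scene shallow_caddy_handle [([0.515, -0.169, 0.022], 0.91, [[379.0, 179.0]])]
scene base_key [([0.462, 0.065, 0.011], 0.83, [[323.0, 226.0]])]
scene grease_tin [([0.607, -0.017, 0.039], 0.57, [[320.0, 175.0]])]
scene bung [([0.36, 0.147, 0.04], 0.57, [[318.0, 260.0]])]
scene corkscrew [([0.42, -0.1, 0.009], 0.71, [[380.0, 212.0]])]
```

```bash
ls -la pics
```

```text
total 704
drwxr-xr-x 2 agent agent   4096 Dec  2 09:21 .
drwxr-xr-x 3 agent agent   4096 Dec  2 09:21 ..
-rw-r--r-- 1 agent agent 384014 Dec  2 09:21 scene0.png
-rw-r--r-- 1 agent agent 323968 Dec  2 09:21 top0.png
```

Run:
```python
import cv2
a=cv2.imread('pics/top0.png')[100:310,170:450]; cv2.imwrite('pics/top0c.png',cv2.resize(a,(800,600),interpolation=cv2.INTER_CUBIC))
a=cv2.imread('pics/scene0.png')[100:340,200:440]; cv2.imwrite('pics/scene0c.png',cv2.resize(a,(600,600),interpolation=cv2.INTER_CUBIC))
```

```text
(no output)
```

View pics/top0c.png

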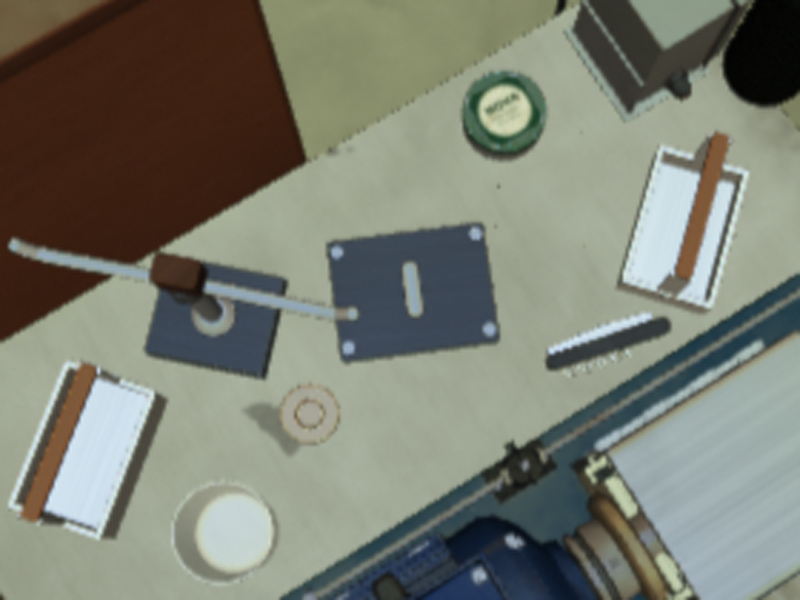

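View pics/scene0c.png

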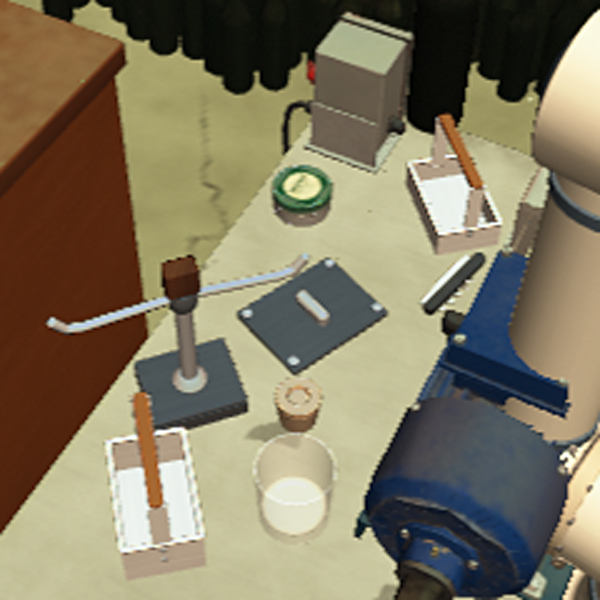

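Top crop: base plate with key in the middle (412,290), post at left with its foot (215,320) and hooks running left-right, one caddy lower left (85,450, deep) and one at right (685,230, shallow). The scene crop agrees. Now fit poses from hand-picked corners in both views.

```bash
cat > fit.py <<'E'
from h import *
from scipy.optimize import least_squares
def rect(a,b,z): return [(a,b,z),(a,-b,z),(-a,-b,z),(-a,b,z)]
def fit(obs,x0):  # obs: list of (cam, model pts, pixels)
    def f(v):
        Rm=R.from_euler('z',v[2]).as_matrix(); t=[v[0],v[1],0]
        return np.concatenate([(proj(p,np.array(m)@Rm.T+t)-u).ravel() for p,m,u in obs])
    r=least_squares(f,x0,loss='soft_l1'); return r.x,f(r.x)
E
python3 - <<'E'
from fit import *
T=cam('top');S=cam('scene')
t=lambda *q:np.array(q)/2.857+[170,100]; s=lambda *q:np.array(q)/2.5+[200,100]
def show(n,o,x0):
    for oo,l in((o,'both'),(o[:1],'top')):
        v,r=fit(oo,x0); print(n,l,v.round(4),np.degrees(v[2]).round(1),r.round(1).tolist())
# base: y left -> order (+,+),(+,-),(-,-),(-,+)
show('base',[(T,rect(.052,.067,.01),t((327,243),(482,223),(499,341),(343,362))),(S,rect(.052,.067,.01),s((237,315),(330,259),(387,312),(292,368)))],[.467,.064,0])
pm=[(0,.124,.178),(0,-.124,.178),(0,0,.208),(.042,-.05,.026),(-.042,-.05,.026),(-.042,.05,.026)]
show('post',[(T,pm,t((12,243),(350,313),(179,270),(287,280),(265,377),(146,352))),(S,pm,s((52,323),(306,257),(182,262),(225,342),(246,390),(158,412)))],[.44,.21,0])
for n,h,o1,o2,x0 in (('deep',.056,t((70,362),(158,388),(104,538),(10,508),(88,366),(32,520)),s((107,443),(187,428),(205,548),(122,558),(140,395),(155,505)),[.34,.32,-.3]),
 ('shallow',.036,t((660,147),(748,172),(710,310),(620,285),(721,135),(684,278)),None,[.51,-.17,-.3])):
    m=rect(.06,.038,h)+[(.06,0,h+.073),(-.06,0,h+.073)]
    o=[(T,m,o1)]
    if o2 is not None:o.append((S,m,o2))
    else: o.append((S,m[4:],s((446,117),(477,187))))
    show(n,o,x0)
E
```

```text
base both [0.4679 0.0554 0.0964] 5.5 [-0.6, -0.3, 0.3, -0.0, 0.2, 1.0, -1.4, 0.6, -0.7, -2.7, -0.3, -2.7, 0.8, -1.3, 0.6, 0.6]
base top [0.4688 0.0544 0.107 ] 6.1 [-0.4, -0.3, 0.4, -0.6, 0.8, 0.3, -0.7, 0.5]
post both [ 0.4508  0.2172 -0.2325] -13.3 [1.2, 0.6, 1.2, 0.3, -1.0, 0.2, -0.3, -0.7, -0.7, 0.0, -0.7, 0.1, 0.3, -3.1, 0.2, -2.8, -0.5, -0.3, 0.0, -4.0, 1.3, 1.7, -1.3, 3.6]
post top [ 0.4511  0.2168 -0.2342] -13.4 [1.5, 0.3, 1.4, 0.3, -0.8, 0.1, -0.1, -0.8, -0.6, -0.1, -0.6, -0.0]
deep both [ 0.3406  0.3161 -0.3555] -20.4 [-1.2, 0.4, -0.8, 2.1, -1.5, 1.0, -0.4, 0.3, 0.3, 0.2, -1.7, 1.1, 0.2, -1.9, -0.7, -1.4, 0.3, -5.4, 0.1, -3.1, 0.1, -2.7, 1.4, -1.2]
deep top [ 0.3424  0.3142 -0.338 ] -19.4 [-0.9, -0.2, -0.3, 0.9, -0.1, 0.1, 0.8, -0.1, 0.7, -0.9, -0.3, 0.4]
shallow both [ 0.5107 -0.171  -0.3313] -19.0 [-0.4, 0.5, -0.3, 0.9, 0.2, 0.1, 0.1, -0.8, 0.4, 0.1, -0.6, 0.4, -0.8, -2.8, 0.7, -1.9]
shallow top [ 0.5112 -0.1712 -0.3254] -18.6 [-0.4, 0.3, -0.3, 0.5, 0.4, -0.2, 0.4, -0.8, 0.3, -0.2, -0.4, 0.2]
```

```bash
cat >> h.py <<'E'
def tool():
    s=status.read_state(); return np.array(s['tool_pos']),R.from_quat(s['eef_rot'],scalar_first=True),s
def down(psi):
    a=np.radians(psi); return R.from_matrix(np.array([[np.cos(a),np.sin(a),0],[np.sin(a),-np.cos(a),0],[0,0,-1]]))
def goal(x,y,z,psi,frm=None):
    p,r=tool()[:2] if frm is None else (np.array(frm[:3]),down(frm[3]))
    print('rows:',(r.inv()*down(psi)).as_rotvec().round(4).tolist(),(r.inv().apply(np.array([x,y,z])-p)*1e3).round(1).tolist())
E
python3 - <<'E'
from h import *
T=cam('top'); t=lambda q:np.array(q)/2.857+[170,100]
for n,q,z in (('wall1',(0,340),0),('wall2',(305,160),0),('cup',(222,535),0),('machine',(628,118),0),('wallvert',(260,0),.3)): print(n,ray(T,t(q),z).round(3))
p,r,s=tool(); print(p, 'psi',np.degrees(np.arctan2(*r.as_matrix()[:2,0][::-1])))
goal(*p[:2],.36,22.3); goal(.40,.06,.36,80); goal(.451,.217,.30,76.6,(.40,.06,.36,80))
print(imaging.camera('wrist')['mount'].round(3).tolist())
E
```

```text
wall1 [0.439 0.402 0.   ]
wall2 [0.589 0.144 0.   ]
cup [0.274 0.215 0.   ]
machine [ 0.619 -0.136  0.   ]
wallvert [0.609 0.148 0.3  ]
[ 0.22744405 -0.55525226  0.22263812] psi 22.276585544011983
rows: [0.0, -0.0, -0.0004] [0.0, 0.0, -137.4]
rows: [0.0, 0.0, -1.0075] [392.9, -503.9, -137.4]
rows: [0.0, 0.0, 0.0593] [163.5, 23.0, 60.0]
[[-0.001, -0.953, -0.303, 0.085], [1.0, -0.0, -0.001, 0.001], [0.001, -0.303, 0.953, -0.161], [0.0, 0.0, 0.0, 1.0]]
```

```bash
python3 - <<'E'
from h import *
from scipy.optimize import least_squares
T=cam('top');S=cam('scene')
P=[(T,np.array((305,160))/2.857+[170,100]),(T,np.array((260,0))/2.857+[170,100]),(S,np.array((125,65))/2.5+[200,100]),(S,np.array((150,340))/2.5+[200,100])]
f=lambda v:np.concatenate([(proj(p,(v[0],v[1],v[2+i]))-u).ravel() for i,(p,u) in enumerate(P)])
r=least_squares(f,[.6,.15,0,.3,.3,0]); print(r.x.round(3),r.fun.round(1))
for p,n in((T,'top0'),(S,'scene0')): print(n,p['tvec'].ravel() if hasattr(p['tvec'],'ravel') else p['tvec'], (-cv2.Rodrigues(np.array(p['rvec'],float))[0].T@np.array(p['tvec']).ravel()).round(2))
a=cv2.imread('pics/top0.png')[0:330,100:470]; b=cv2.imread('pics/scene0.png')[40:370,100:480]
cv2.imwrite('pics/both.png',np.hstack([a,b]))
E
python3 -m handwheel '0 0 0 0 0 -45 100; 0 0 0 0 0 -90 100;0 0 0 0 0 -137 100;0 0 -0.15 40 -50 -137 100;0 0 -1.0075 393 -504 -137 100;0 0 -1.0075 393 -504 -137 100;0 0 -1.0075 393 -504 -137 100;0 0 -1.0075 393 -504 -137 100;0 0 -1.0075 393 -504 -137 100;0 0 -1.0075 393 -504 -137 100'
```

```text
[ 0.663  0.163 -0.253  0.173  0.266 -0.191] [ 0.5 -0.1 -0.4  0.1 -1.5  0.2  1.9 -0.2]
top0 [0.06482565 0.48932522 1.04076436] [0.26 0.05 1.12]
scene0 [0.32957236 0.36751785 1.09549969] [-0.21  0.53  1.06]
time: 2.6
tool_pos: [0.3222, -0.2164, 0.3598]
eef_rot: [0.0, 0.764, 0.645, 0.0]
contact_force: [1.3, -0.8, 0.5]
opening: 0.0879
grasp_force: 0.0
```

View pics/both.png

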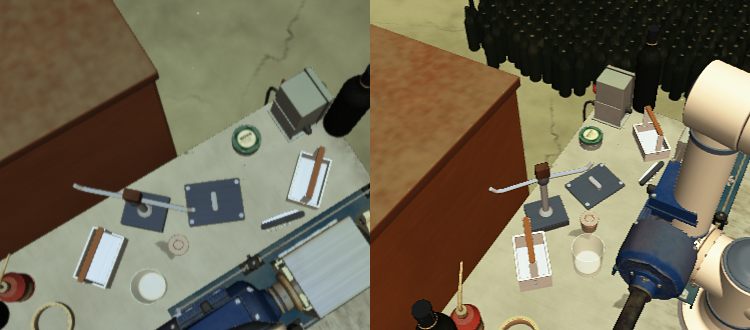

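Picture: the cabinet stands beyond the table edge (corner at about (.66,.16), some 70 mm behind it), so the work area is clear. Continue to above the base.

Run:
```python
from h import *
goal(.38,.06,.34,80)
```

```text
rows: [0.0009, 0.0003, 0.005] [282.2, 10.3, 19.7]
```

```bash
python3 -m handwheel '0 0 0.005 40 10 10 100;0 0 0.005 85 10 20 100;0 0 0 130 5 30 100;0 0 0 180 -20 40 100;0 0 0 230 -50 50 100;0 0 0 280 -70 55 100;0 0 0 340 -78 60 100;0 0 0 340 -78 60 100;0 0 0 340 -78 60 100'
python3 - <<'E'
from h import *
goal(.451,.235,.28,76.6)
p,r,s=tool(); w=cam('wrist'); save(w,'w1'); np.savez('w1.npz',p=p,q=r.as_quat(),K=w['K'],m=w['mount'])
E
python3 - <<'E'
from h import *
# corner candidates projection
E
```

```text
time: 3.5
tool_pos: [0.3036, 0.1328, 0.2991]
eef_rot: [-0.001, 0.764, 0.645, -0.0]
contact_force: [-1.3, -0.1, -0.7]
opening: 0.0878
grasp_force: 0.0
rows: [-0.0009, -0.0005, 0.066] [125.4, 128.3, 19.1]
```

View pics/w1.png

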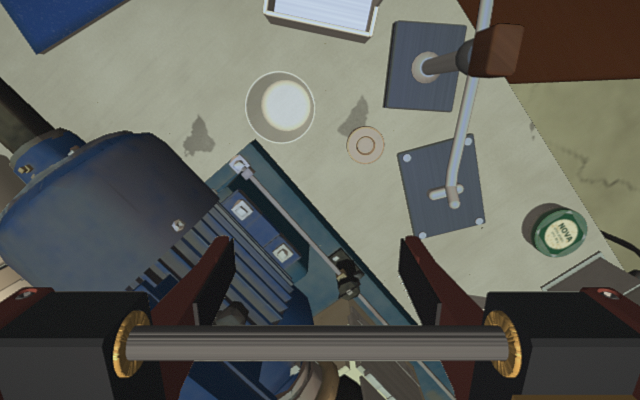

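I had the tool-y sign reversed, harmlessly. The picture shows base at (440,185), post upper right (430,70), bung (365,145), tin (560,230). Moving in for a closer base view.

```bash
python3 -m handwheel '0 0 0 -10 40 10 100;0 0 0 -25 80 35 100;0 0 0 -45 107 65 100;0 0 0 -56 107 99 100;0 0 0 -56 107 99 100;0 0 0 -56 107 99 100'
python3 - <<'E'
from fit import *
p,r,s=tool(); print(s['time']); w=cam('wrist'); save(w,'w2')
Rc=(r.as_matrix()@w['mount'][:3,:3]).T; c=p+r.apply(w['mount'][:3,3])
w['rvec']=cv2.Rodrigues(Rc)[0]; w['tvec']=-Rc@c
M=np.array(rect(.052,.067,.01)+[(.024,0,.026),(-.024,0,.026)])
X=M@R.from_euler('z',.105).as_matrix().T+[.4685,.055,0]
u=proj(w,X); print(u.round())
g=cv2.cvtColor(w['pixels'],cv2.COLOR_RGB2GRAY)
x0,y0,x1,y1=[int(k) for k in (u[:,0].min()-30,u[:,1].min()-30,u[:,0].max()+30,u[:,1].max()+30)]
x0,y0=max(x0,0),max(y0,0)
im=cv2.cvtColor(w['pixels'],cv2.COLOR_RGB2BGR)[y0:y1,x0:x1]; sc=600/max(im.shape[:2]); print(x0,y0,sc)
cv2.imwrite('pics/w2c.png',cv2.resize(im,None,fx=sc,fy=sc,interpolation=cv2.INTER_CUBIC))
np.savez('w2.npz',rvec=w['rvec'],tvec=w['tvec'],K=w['K'])
E
```

```text
time: 4.15
tool_pos: [0.4, 0.0553, 0.2015]
eef_rot: [-0.0, 0.767, 0.642, 0.0]
contact_force: [0.2, -1.5, 1.3]
opening: 0.0879
grasp_force: 0.0
4.15
[[415.  84.]
 [438. 207.]
 [348. 231.]
 [314. 114.]
 [405. 159.]
 [359. 172.]]
284 54 2.912621359223301
```

View pics/w2c.png

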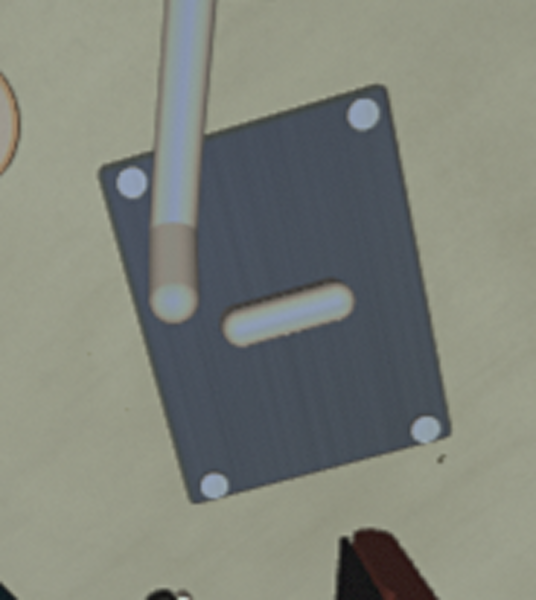

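Run:
```python
from fit import *
w=dict(np.load('w2.npz'))
u=np.array([(385.5,87),(450.5,435),(191,502),(100,169),(289,314)])/2.9126+[284,54]
M=rect(.052,.067,.01)+[(0,0,.022)]
print(fit([(w,M,u)],[.468,.055,.1]))
# hook tip check
m=[(0,-.12,.178)]; 
print(ray(w,np.array((174,302))/2.9126+[284,54],.178))
goal(.40,.06,.30,80); goal(.451,.217,.27,76.6)
```

```text
(array([0.47078238, 0.05741016, 0.10497791]), array([ 0.70766381, -2.64038107,  1.71592751,  1.03671136, -0.31820568,
        2.25965427, -2.13514974, -0.61363356, -0.21828705,  0.31055801]))
[0.42479592 0.10047302 0.178     ]
rows: [0.0028, -0.0008, -0.0012] [4.0, -1.0, -97.1]
rows: [0.0027, -0.0009, 0.0581] [167.5, 21.7, -66.9]
```

```bash
python3 -m handwheel '0 0 0 2 0 -45 100;0 0 0 4 0 -90 100;0 0 0.02 45 5 -90 100;0 0 0.04 90 12 -90 100;0 0 0.058 135 20 -90 100;0 0 0.058 168 22 -90 100;0 0 0.058 168 22 -90 100;0 0 0.058 168 22 -90 100;0 0 0.058 168 22 -90 100'
python3 - <<'E'
from fit import *
p,r,s=tool(); print(s['time']); w=cam('wrist'); save(w,'w3')
Rc=(r.as_matrix()@w['mount'][:3,:3]).T; c=p+r.apply(w['mount'][:3,3])
w['rvec']=cv2.Rodrigues(Rc)[0]; w['tvec']=-Rc@c
print(proj(w,[(.451,.217,.208)]))
np.savez('w3.npz',rvec=w['rvec'],tvec=w['tvec'],K=w['K'])
E
```

```text
time: 5.1
tool_pos: [0.451, 0.2175, 0.2926]
eef_rot: [0.001, 0.784, 0.62, 0.001]
contact_force: [0.1, -0.3, 0.1]
opening: 0.0878
grasp_force: 0.0
5.1
[[314.89229388 206.26133841]]
```

View pics/w3.png

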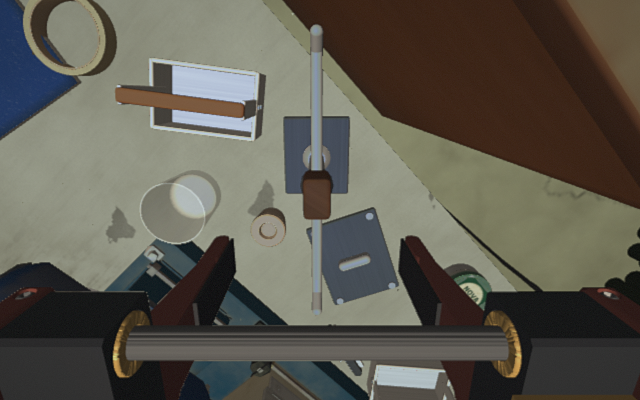

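Run:
```python
import cv2
a=cv2.imread('pics/w3.png')[10:320,100:420]; cv2.imwrite('pics/w3c.png',cv2.resize(a,None,fx=1.9,fy=1.9,interpolation=cv2.INTER_CUBIC))
```

```text
(no output)
```

View pics/w3c.png

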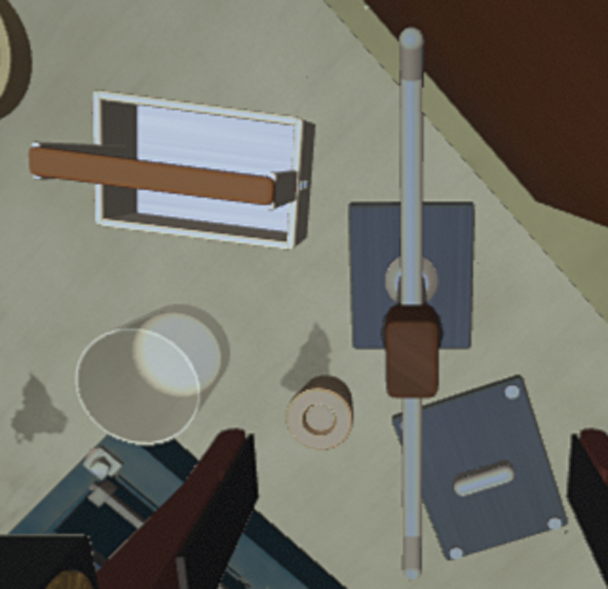

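Run:
```python
from fit import *
w=dict(np.load('w3.npz')); t=lambda *q:np.array(q)/1.9+[100,10]
def show(n,m,u,x0):
    v,r=fit([(w,m,u)],x0); print(n,v.round(4),np.degrees(v[2]).round(2),r.reshape(-1,2).round(1).tolist())
show('post',[(0,.121,.176),(0,-.121,.176),(0,0,.208)]+rect(.042,.05,.026),t((411,38),(412,574),(412,358),(474,203),(471,348),(352,348),(349,203)),[.45,.217,-.23])
show('base',rect(.051,.066,.01)+[(0,0,.024)],t((521,377),(567,523),(448,560),(393,417),(484,480)),[.47,.055,.1])
show('deep',rect(.06,.038,.056)+[(.06,0,.129),(-.06,0,.129)],t((302,118),(293,248),(95,222),(95,92),(273,190),(30,160)),[.34,.316,-.34])
goal(.451,.217,.172,76.6)
```

```text
post [ 0.4537  0.2223 -0.2316] -13.27 [[0.1, 2.2], [0.0, -3.8], [-0.1, 0.6], [0.9, -1.0], [0.4, -0.0], [-0.3, 0.1], [-1.1, -0.9]]
base [0.4712 0.0592 0.1026] 5.88 [[0.5, -1.0], [0.8, 0.3], [-0.8, -0.0], [-0.9, 0.3], [0.2, 0.4]]
deep [ 0.3453  0.319  -0.357 ] -20.45 [[0.3, -0.1], [0.3, -0.2], [1.4, 0.7], [-0.2, -0.8], [-0.0, 0.6], [-2.4, -0.2]]
rows: [0.0022, -0.0013, 0.0006] [-0.4, -0.2, 120.3]
```

Picture: post grip at crop (412,358), hooks vertical in view, base (484,480), deep caddy (190,170). The post-to-base offset agrees between cameras to under 1 mm. Grasp.

```bash
python3 -m handwheel '0 0 0 2.7 0.7 40 100;0 0 0 2.7 0.7 80 100;0 0 0 2.7 0.7 105 100;0 0 0 2.7 0.7 120 100;0 0 0 2.7 0.7 120 100;0 0 0 2.7 0.7 120 100;0 0 0 2.7 0.7 120 100'
python3 - <<'E'
from h import *
p,r,s=tool(); print(p,s['time']); save(cam('wrist'),'g0')
E
python3 -m handwheel '0 0 0 0 0 0 40;0 0 0 0 0 0 20;0 0 0 0 0 0 10;0 0 0 0 0 0 10;0 0 0 0 0 0 10;0 0 0 0 0 0 10;0 0 0 0 0 0 10' 45
python3 - <<'E'
from h import *
save(cam('wrist'),'g1')
a,b=[cv2.imread(f'pics/g{i}.png',0)[60:200,250:400].astype(np.float32) for i in (0,1)]
print(cv2.phaseCorrelate(a,b))
h=[np.hstack([cv2.imread(f'pics/g{i}.png')[0:300,130:500] for i in (0,1)])]
cv2.imwrite('pics/g01.png',h[0])
E
```

```text
time: 5.85
tool_pos: [0.4531, 0.2205, 0.173]
eef_rot: [0.001, 0.784, 0.62, 0.002]
contact_force: [-0.7, -0.8, 0.5]
opening: 0.0879
grasp_force: 0.0
[0.45313968 0.22052239 0.17303926] 5.85
time: 6.6
tool_pos: [0.4523, 0.2204, 0.1706]
eef_rot: [-0.0, 0.784, 0.62, -0.0]
contact_force: [0.8, -0.2, 0.8]
opening: 0.0353
grasp_force: 0.0
((1.2750199860455922, -0.46243735211655235), 1.0132143523957995)
```

View pics/g01.png

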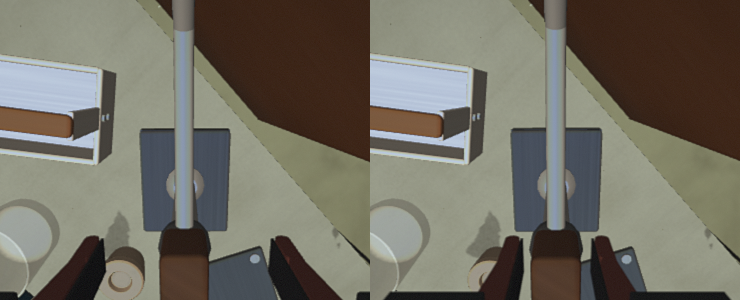

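The fingers are still closing (35 mm) and the grip is well centred between them; continue, then lift.

```bash
python3 -m handwheel '0 0 0 0 0 0 10;0 0 0 0 0 0 10;0 0 0 0 0 0 10;0 0 0 0 0 0 10' 45
python3 - <<'E'
from h import *
save(cam('wrist'),'g2'); p,r,s=tool(); print(p)
a,b=[cv2.imread(f'pics/g{i}.png',0)[60:225,260:360].astype(np.float32) for i in (1,2)]
print(cv2.phaseCorrelate(a,b))
E
python3 -m handwheel '0 0 0 0 0 -15 10;0 0 0 0 0 -30 10;0 0 0 0 0 -50 10;0 0 0 0 0 -50 10'
```

```text
time: 7.05
tool_pos: [0.452, 0.2205, 0.1706]
eef_rot: [-0.0, 0.784, 0.62, -0.0]
contact_force: [-2.1, 0.1, -0.7]
opening: 0.0218
grasp_force: 42.4
[0.45199832 0.2204804  0.17057267]
((0.5094488082005597, 0.11927172093126615), 1.0367308201260037)
time: 7.5
tool_pos: [0.4537, 0.2208, 0.2246]
eef_rot: [0.001, 0.784, 0.62, 0.003]
contact_force: [0.1, 0.4, -6.1]
opening: 0.0218
grasp_force: 42.4
```

Run:
```python
from h import *
goal(.4689,.0577,.2206,96.0,(.452,.2205,.2206,76.7))
```

```text
rows: [0.0, 0.0, -0.3368] [-154.5, 53.9, 0.0]
```

```bash
python3 -m handwheel '0 0 -0.05 -20 7 0 10;0 0 -0.12 -50 17 0 10;0 0 -0.19 -85 29 0 10;0 0 -0.26 -118 41 0 10;0 0 -0.31 -142 49 0 10;0 0 -0.3368 -154.5 53.9 0 10;0 0 -0.3368 -154.5 53.9 0 10;0 0 -0.3368 -154.5 53.9 0 10'
python3 - <<'E'
from fit import *
p,r,s=tool(); print(p,s['time']); goal(.4689,.0577,.2206,96)
w=cam('wrist'); save(w,'w4'); t=cam('top');save(t,'t4')
Rc=(r.as_matrix()@w['mount'][:3,:3]).T; c=p+r.apply(w['mount'][:3,3])
w['rvec']=cv2.Rodrigues(Rc)[0]; w['tvec']=-Rc@c
np.savez('w4.npz',rvec=w['rvec'],tvec=w['tvec'],K=w['K'])
a=cv2.resize(cv2.imread('pics/w4.png')[40:240,230:400],None,fx=2.3,fy=2.3,interpolation=cv2.INTER_CUBIC)
b=cv2.resize(cv2.imread('pics/t4.png')[140:270,250:380],None,fx=3,fy=3,interpolation=cv2.INTER_CUBIC)
o=np.zeros((460,790,3),np.uint8); o[:a.shape[0],:a.shape[1]]=a; o[:b.shape[0],395:395+b.shape[1]]=b
cv2.imwrite('pics/p4.png',o)
E
```

```text
time: 8.3
tool_pos: [0.469, 0.0579, 0.2202]
eef_rot: [-0.0, 0.67, 0.743, 0.0]
contact_force: [0.2, 1.0, -8.4]
opening: 0.0223
grasp_force: 42.1
[0.46903991 0.05791247 0.22021907] 8.3
rows: [-0.0006, -0.0007, -0.0018] [-0.2, -0.2, -0.4]
```

View pics/p4.png

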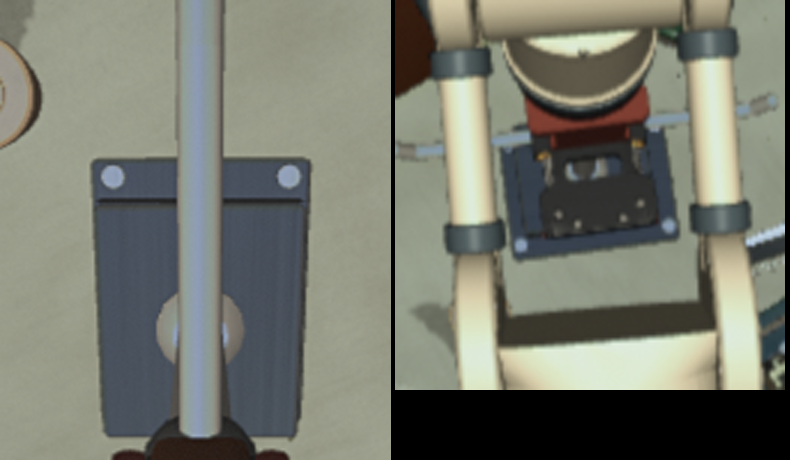

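Foot is parallel and centred to the plate (foot 95–305 px over plate 92–310). Lower carefully.

```bash
python3 -m handwheel '0 0 0 0 0 10 10;0 0 0 0 0 19 10;0 0 0 0 0 24 10;0 0 0 0 0 27 10;0 0 0 0 0 29 10;0 0 0 0 0 29 10'
```

```text
time: 9.0
tool_pos: [0.4691, 0.0576, 0.1915]
eef_rot: [-0.0, 0.669, 0.743, -0.0]
contact_force: [0.0, -0.5, -7.8]
opening: 0.0219
grasp_force: 42.1
```

It entered the slot with no contact force. Go the rest of the way.

```bash
python3 -m handwheel '0 0 0 0 0 4 10;0 0 0 0 0 8 10;0 0 0 0 0 10 10;0 0 0 0 0 11.5 10;0 0 0 0 0 11.5 10'
```

```text
time: 9.5
tool_pos: [0.4691, 0.0577, 0.181]
eef_rot: [0.0, 0.669, 0.743, 0.0]
contact_force: [-1.3, -0.5, -1.3]
opening: 0.0216
grasp_force: 42.2
```

Weight has transferred to the plate: seated. Release, rise and check.

```bash
python3 -m handwheel '0 0 0 0 0 0 60;0 0 0 0 0 0 80;0 0 0 0 0 0 80;0 0 0 0 0 -10 80;0 0 0 0 0 -40 80;0 0 0 0 0 -80 80;0 0 0 0 0 -120 80;0 0 0 0 0 -120 80;0 0 0 0 0 -120 80'
python3 - <<'E'
from fit import *
p,r,s=tool(); print(s['time'])
w=cam('wrist'); save(w,'w5')
Rc=(r.as_matrix()@w['mount'][:3,:3]).T; c=p+r.apply(w['mount'][:3,3])
w['rvec']=cv2.Rodrigues(Rc)[0]; w['tvec']=-Rc@c
np.savez('w5.npz',rvec=w['rvec'],tvec=w['tvec'],K=w['K'])
a=cv2.imread('pics/w5.png')[10:320,100:420]; cv2.imwrite('pics/w5c.png',cv2.resize(a,None,fx=1.9,fy=1.9,interpolation=cv2.INTER_CUBIC))
goal(.3105,.3256,.22,160)
E
```

```text
time: 10.4
tool_pos: [0.4696, 0.0577, 0.3018]
eef_rot: [0.001, 0.669, 0.743, 0.001]
contact_force: [-0.1, 0.1, -1.6]
opening: 0.0703
grasp_force: 0.0
10.4
rows: [0.0003, 0.0001, -1.1174] [283.0, -130.0, 80.1]
```

View pics/w5c.png

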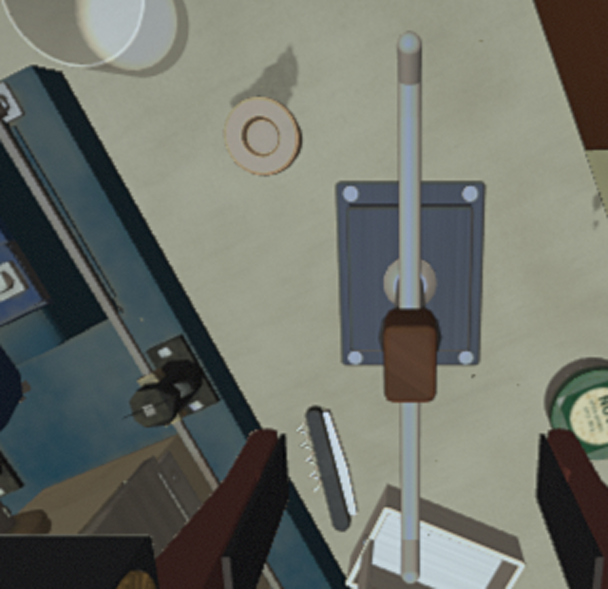

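The post stands square and centred, foot fully on the plate (foot 345–478 px inside plate 336–484). That was my last picture; from here on I use numbers. Next, the deep caddy.

```bash
python3 - <<'E'
from fit import *
w=dict(np.load('w5.npz')); t=lambda *q:np.array(q)/1.9+[100,10]
m=[(0,.121,.186),(0,-.121,.186),(0,0,.218)]
v,r=fit([(w,m,t((409,43),(410,577),(410,362)))],[.47,.058,.1]); print(v.round(4),np.degrees(v[2]),r.round(1))
v,r=fit([(w,rect(.051,.066,.01),t((484,182),(481,364),(342,364),(336,182)))],[.47,.058,.1]); print(v.round(4),np.degrees(v[2]),r.round(1))
E
python3 -m handwheel '0 0 -0.14 30 -12 0 60;0 0 -0.28 70 -32 0 60;0 0 -0.42 110 -50 0 60;0 0 -0.56 150 -70 0 60;0 0 -0.7 190 -88 10 60;0 0 -0.84 230 -106 30 60;0 0 -0.98 265 -122 55 60;0 0 -1.117 283 -130 80 60;0 0 -1.117 283 -130 80 60;0 0 -1.117 283 -130 80 60'
python3 - <<'E'
from fit import *
p,r,s=tool(); print(s['time'],s['joint_positions'])
w=cam('wrist'); save(w,'w6')
for q in ('deep_caddy_handle','deep_caddy'):
    print([(np.round(k['at'],4).tolist(),round(k['p'],2)) for k in imaging.recognise(w,q)])
Rc=(r.as_matrix()@w['mount'][:3,:3]).T; c=p+r.apply(w['mount'][:3,3])
w['rvec']=cv2.Rodrigues(Rc)[0]; w['tvec']=-Rc@c
# wooden-bar mask
hsv=cv2.cvtColor(w['pixels'],cv2.COLOR_RGB2HSV)
m=cv2.inRange(hsv,(5,90,60),(16,220,220)); 
n,l,st,ce=cv2.connectedComponentsWithStats(m)
for i in range(1,n):
    if st[i,4]>300:
        rc=cv2.minAreaRect(np.argwhere(l==i)[:,::-1].astype(np.float32)); print(st[i],np.round(rc[0],1),np.round(rc[1],1),round(rc[2],1),'->',ray(w,rc[0],.129).round(4))
a=np.radians(-20); d=np.array([np.cos(a),np.sin(a)])
for e in(-.06,.06): print('pred end',proj(w,[(*(np.array([.3425,.314])+e*d),.129)]).round(1))
E
```

```text
[0.4701 0.0615 0.1047] 5.997255649422999 [ 0.1  0.7  0.1 -4.1 -0.2  0. ]
[0.471  0.0578 0.1081] 6.1931523267896 [ 0.4 -0.5 -0.8  0.2  0.4  0.5 -0.2 -0.1]
time: 11.45
tool_pos: [0.3099, 0.325, 0.2189]
eef_rot: [-0.001, 0.175, 0.985, -0.001]
contact_force: [0.3, 0.3, 0.1]
opening: 0.0526
grasp_force: 0.0
11.45 [ 7.33865646e-01 -3.14162348e-01  1.61306248e+00 -5.03308233e-04
  1.84579959e+00 -4.85824047e-01]
[([0.3407, 0.3225, 0.0369], 0.93)]
[([0.3407, 0.3218, 0.041], 0.6)]
[  396    17   244   308 37630] [586.6 212.6] [205.  349.9] 45.2 -> [0.3922 0.5225 0.129 ]
[ 479   45   57   67 1659] [509.4  77.2] [66.8 54.5] 81.6 -> [0.2707 0.4838 0.129 ]
[ 316  168   18  135 2110] [324.1 235. ] [ 16.1 134.1] 0.8 -> [0.3391 0.3211 0.129 ]
[ 329  286   51   39 1027] [354. 305.] [38. 50.] 90.0 -> [0.4102 0.3231 0.129 ]
[ 307  361   95   39 3493] [354. 380.] [94. 38.] -0.0 -> [0.4883 0.2974 0.129 ]
pred end [[317.1 169.2]]
pred end [[317.5 304.6]]
```

```bash
python3 -m handwheel '0 0 0 3 3 40 50;0 0 0 3 3 80 40;0 0 0 3 3 105 40;0 0 0 3 3 115 40;0 0 0 3 3 115 40;0 0 0 3 3 115 40' 30
cat > bar.py <<'E'
from fit import *
def barpx(name,y0=100,lo=1000):
    w=cam('wrist'); save(w,name)
    m=cv2.inRange(cv2.cvtColor(w['pixels'],cv2.COLOR_RGB2HSV),(5,90,60),(16,220,220))
    n,l,st,ce=cv2.connectedComponentsWithStats(m)
    for i in range(1,n):
        if st[i,4]>lo:
            rc=cv2.minAreaRect(np.argwhere(l==i)[:,::-1].astype(np.float32)); print(st[i],np.round(rc[0],1),np.round(rc[1],1),round(rc[2],1))
    return w
E
python3 -c "
from bar import *
print(tool()[0]);barpx('b0')"
python3 -m handwheel '0 0 0 0 0 0 5;0 0 0 0 0 0 5;0 0 0 0 0 0 5;0 0 0 0 0 0 5;0 0 0 0 0 0 5;0 0 0 0 0 0 5;0 0 0 0 0 0 5;0 0 0 0 0 0 5'
python3 -c "
from bar import *
print(tool()[0]);barpx('b1')
a,b=[cv2.imread(f'pics/b{i}.png',0)[60:230,200:420].astype(np.float32) for i in (0,1)]
print(cv2.phaseCorrelate(a,b))"
```

```text
time: 12.2
tool_pos: [0.3096, 0.3298, 0.1072]
eef_rot: [0.001, 0.174, 0.985, 0.001]
contact_force: [0.5, -0.2, 0.4]
opening: 0.0352
grasp_force: 0.0
[0.30957525 0.32975509 0.10721627]
[ 565   21   75  103 3978] [604.9  71.8] [102.3  73.2] 85.2
[ 306  223   29  103 2801] [320. 274.] [ 27.4 102.3] 0.9
[ 306  360   26   40 1007] [318.5 379.5] [39. 25.] 90.0
time: 13.05
tool_pos: [0.3087, 0.3298, 0.1058]
eef_rot: [0.0, 0.174, 0.985, 0.001]
contact_force: [1.0, 2.4, 5.8]
opening: 0.0135
grasp_force: 30.0
[0.30874189 0.32983253 0.10575261]
[ 573   23   67  105 4001] [606.  75.] [ 66. 104.] 0.0
[ 302  226   30  100 2817] [316.5 275.5] [99. 29.] 90.0
[ 304  360   26   40 1017] [316.5 379.5] [39. 25.] 90.0
((0.2188858060258667, 0.8090724503244786), 0.8882441234824098)
```

```bash
python3 -m handwheel '0 0 0 0 0 -5 5;0 0 0 0 0 -20 5;0 0 0 0 0 -50 5;0 0 0 0 0 -88 5;0 0 0 0 0 -88 5;0 0 0 0 0 -88 5'
python3 - <<'E'
from bar import *
p,r,s=tool(); print(p,s['moment'],s['grasp_force'])
w=barpx('b2')
m=w['mount']; 
for e in (.02,.023,.026,.029,.032):
    q=(np.linalg.inv(m)@[e,0,-.0232,1])[:3]; u=w['K']@q; print(e,(u[:2]/u[2]).round(1))
f=(.3088,.3293,.193,160)
goal(.4195-.0021,.2036+.02,.193,186,f)
goal(.4195,.2036,.193,186,(.4195-.0021,.2036+.02,.193,186)); 
goal(.4246,.1548,.193,186,(.4195,.2036,.193,186));
E
```

```text
time: 13.7
tool_pos: [0.3088, 0.3295, 0.1937]
eef_rot: [0.0, 0.174, 0.985, 0.0]
contact_force: [0.1, -0.1, -3.5]
opening: 0.0135
grasp_force: 30.0
[0.30880375 0.3294732  0.19366448] [ 0.09821697 -0.05198022 -0.01017101] 29.986093640327454
[  375    33   265   292 37242] [574.9 230.9] [195.6 368.4] 45.6
[ 492   44   57   72 1819] [517.6  79.2] [55.3 71.2] 11.3
[ 302  226   30  100 2832] [316.5 275.5] [99. 29.] 90.0
[ 303  360   40   40 1380] [322.5 379.5] [39. 39.] 90.0
[ 466  361   94   39 2773] [512.5 380. ] [93. 38.] 0.0
0.02 [315. 237.]
0.023 [315.  230.8]
0.026 [315.  224.5]
0.029 [315.  218.1]
0.032 [315.  211.6]
rows: [0.0, 0.0, -0.4538] [-138.2, -62.2, 0.0]
rows: [0.0, 0.0, 0.0] [0.0, -20.1, 0.0]
rows: [0.0, 0.0, 0.0] [0.0, -49.1, 0.0]
```

```bash
python3 -m handwheel '0 0 -0.1 -15 -5 0 5;0 0 -0.2 -45 -18 0 5;0 0 -0.3 -80 -34 0 5;0 0 -0.4 -112 -50 0 5;0 0 -0.4538 -132 -59 0 5;0 0 -0.4538 -138.2 -62.2 0 5;0 0 -0.4538 -138.2 -62.2 0 5'
python3 -c "
from h import *
goal(.4195,.2036,.193,186);goal(.4246,.1548,.193,186)
t=cam('scene')
for n in ('hook_a','post','deep_caddy'): print([(np.round(k['at'],4).tolist(),round(k['p'],2)) for k in imaging.recognise(t,n)])"
```

```text
time: 14.45
tool_pos: [0.4167, 0.2229, 0.1913]
eef_rot: [-0.002, -0.051, 0.999, -0.001]
contact_force: [-0.3, -0.2, -2.8]
opening: 0.0139
grasp_force: 30.0
rows: [-0.0009, -0.0034, -0.0035] [-0.8, -19.5, -1.7]
rows: [-0.0009, -0.0034, -0.0035] [-0.9, -68.6, -1.7]
[([0.4594, 0.0727, 0.0372], 0.86), ([0.3621, 0.1465, 0.0431], 0.7)]
[([0.4592, 0.0699, 0.034], 0.6)]
[([0.4336, 0.2292, 0.1147], 0.86)]
```

```bash
python3 -m handwheel '0 0 0 0 -10 0 5;0 0 0 0 -20 0 5;0 0 0 0 -30 0 5;0 0 0 0 -40 0 5;0 0 0 0 -48 0 5;0 0 0 0 -56 0 5;0 0 0 0 -63 0 5;0 0 0 0 -69.2 0 5;0 0 0 0 -69.2 0 5;0 0 0 0 -69.2 0 5'
python3 - <<'E'
from h import *
goal(.4246,.1548,.193,186)
# wrist image: bar vs hook columns/rows
s=cam('scene'); save(s,'s7'); save(cam('wrist'),'w7')
print(proj(s,[(.4584,.1584,.211),(.4584,.1584,.171),(.4562,.1813,.188)]).round(1))
E
```

```text
time: 15.65
tool_pos: [0.4244, 0.1549, 0.1931]
eef_rot: [0.0, -0.052, 0.999, 0.0]
contact_force: [-0.2, 0.7, -1.8]
opening: 0.0137
grasp_force: 30.0
rows: [0.0003, 0.0, -0.0006] [-0.2, -0.1, 0.1]
[[292.5 191.5]
 [293.  202.6]
 [285.  202.4]]
```

```bash
python3 -m handwheel '0 0 0 0 0 10 5;0 0 0 0 0 20 5;0 0 0 0 0 27 5;0 0 0 0 0 30 5;0 0 0 0 0 30 5'; python3 -m handwheel '0 0 0 0 0 2 5;0 0 0 0 0 4 5;0 0 0 0 0 4 5'; python3 -m handwheel '0 0 0 0 0 1 5;0 0 0 0 0 2 5;0 0 0 0 0 2 5'
```

```text
time: 16.25
tool_pos: [0.4239, 0.1548, 0.1622]
eef_rot: [-0.001, -0.052, 0.999, -0.0]
contact_force: [0.1, -0.5, -3.1]
opening: 0.0133
grasp_force: 30.0
time: 16.55
tool_pos: [0.4245, 0.1549, 0.1593]
eef_rot: [0.0, -0.052, 0.999, 0.0]
contact_force: [0.2, 1.0, -2.2]
opening: 0.0138
grasp_force: 30.0
time: 16.85
tool_pos: [0.4247, 0.1551, 0.1584]
eef_rot: [0.001, -0.052, 0.999, 0.0]
contact_force: [-3.3, 0.5, 4.7]
opening: 0.0138
grasp_force: 30.0
```

```bash
python3 -m handwheel '0 0 0 0 0 -0.8 5;0 0 0 0 0 -0.8 5;0 0 0 0 0 -0.8 18;0 0 0 0 0 -0.8 25;0 0 0 0 0 -0.8 38;0 0 0 0 0 -0.8 38;0 0 0 0 0 -0.8 38'; python3 -c "
from h import *
s=cam('scene'); w=cam('wrist'); save(w,'w8')
for c in (s,w): print([(np.round(k['at'],4).tolist(),round(k['p'],2)) for k in imaging.recognise(c,'deep_caddy_handle')])"
```

```text
time: 17.55
tool_pos: [0.4243, 0.1548, 0.1577]
eef_rot: [-0.0, -0.052, 0.999, -0.0]
contact_force: [-1.0, 0.4, -0.2]
opening: 0.0333
grasp_force: 0.0
[([0.4293, 0.1623, 0.0807], 0.65)]
[([0.4246, 0.1567, 0.1], 0.62)]
```

```bash
python3 -m handwheel '0 0 0 0 0 -5 38;0 0 0 0 0 -15 38;0 0 0 0 0 -30 38;0 0 0 0 0 -65 38;0 0 0 0 0 -105 38;0 0 0 0 0 -135 38;0 0 0 0 0 -135 38;0 0 0 0 0 -135 38'
python3 - <<'E'
from bar import *
p,r,s=tool(); print(p)
w=barpx('w9',lo=700); print([(np.round(k['at'],4).tolist(),round(k['p'],2)) for k in imaging.recognise(w,'deep_caddy_handle')])
Rc=(r.as_matrix()@w['mount'][:3,:3]).T; c=p+r.apply(w['mount'][:3,3]); w['rvec']=cv2.Rodrigues(Rc)[0]; w['tvec']=-Rc@c
a=np.radians(6);d=np.array([np.cos(a),np.sin(a)]);n=np.array([-d[1],d[0]])
C=np.array([.469,.058])+.101*n
for e in(-.06,0,.06): print(proj(w,[(*(C+e*d),.181)]).round(1))
m=cv2.inRange(cv2.cvtColor(w['pixels'],cv2.COLOR_RGB2HSV),(5,90,60),(16,220,220))
s=cam('scene'); save(s,'s9')
ms=cv2.inRange(cv2.cvtColor(s['pixels'],cv2.COLOR_RGB2HSV),(5,90,60),(16,220,220))
k,l,st,ce=cv2.connectedComponentsWithStats(ms)
for i in range(1,k):
    if st[i,4]>80: print('scene',st[i],ce[i].round(1))
print(proj(s,[(*(C+e*d),.176) for e in(-.06,0,.06)]).round(1))
E
```

```text
time: 18.55
tool_pos: [0.4247, 0.1549, 0.2944]
eef_rot: [0.001, -0.052, 0.999, 0.0]
contact_force: [-0.1, 0.8, 0.4]
opening: 0.0332
grasp_force: 0.0
[0.42469775 0.15494721 0.29441022]
[  356   123   284   202 33196] [525.7 259.5] [169.  312.2] 68.1
[ 308  165   49  160 4130] [331.5 244.5] [159.6  47. ] 89.3
[   4  170   32   95 1288] [ 19.4 216.9] [14.  95.7] 12.1
[169 234  43  25 989] [190. 246.] [24. 42.] 90.0
[ 307  361   66   39 2393] [339.5 380. ] [38. 65.] 90.0
[ 510  361   50   39 1627] [534.5 380. ] [38. 49.] 90.0
[([0.4502, 0.1605, 0.0944], 0.85)]
[[316.5 161.7]]
[[316.6 228.8]]
[[316.7 288.1]]
scene [206   0  18   8 107] [214.3   2.7]
scene [225   0  20  19 165] [235.7   6.8]
scene [461   0  48  19 557] [483.3   7.4]
scene [510   0 106  32 876] [562.3  13.9]
scene [611  11  29  14 248] [626.2  17.3]
scene [583  16  16  27 107] [589.9  30.8]
scene [    0    35   259   365 61709] [109.4 220.3]
scene [591  38  49  31 771] [617.   53.2]
scene [557  51  13  13  88] [561.3  57.8]
scene [563  62  30  17 220] [581.   70.6]
scene [376 149  17  27 136] [384.9 162.3]
scene [319 168  14  18 110] [325.5 174.3]
scene [277 186  33  31 244] [293.7 201.7]
scene [ 68 220  18  14 102] [ 76.4 226.9]
scene [311 263  16  10  91] [318.8 268.1]
scene [181 344  27  30 352] [194.2 359.6]
scene [231 359  33  21 133] [245.3 364.6]
[[308.1 216.4]
 [292.9 201.2]
 [278.4 186.8]]
```

Scene-camera blob of the bar (293.7,201.7; ends match) agrees with the ideal hung pose (292.9,201.2): level and centred. On to the shallow caddy.

Run:
```python
from h import *
goal(.479,-.157,.29,161.4)
```

```text
rows: [-0.0009, -0.0022, 0.4289] [-22.3, -315.8, 1.7]
```

```bash
python3 -m handwheel '0 0 0.04 -2 -30 0 45;0 0 0.1 -5 -75 0 50;0 0 0.16 -9 -125 0 50;0 0 0.22 -12 -170 0 50;0 0 0.28 -15 -215 0 50;0 0 0.34 -18 -260 0 50;0 0 0.4 -20 -295 0 50;0 0 0.43 -22 -316 2 50;0 0 0.43 -22 -316 2 50;0 0 0.43 -22 -316 2 50'
python3 - <<'E'
from bar import *
p,r,s=tool(); print(p)
w=barpx('wa',lo=700); print([(np.round(k['at'],4).tolist(),round(k['p'],2)) for k in imaging.recognise(w,'shallow_caddy_handle')])
Rc=(r.as_matrix()@w['mount'][:3,:3]).T; c=p+r.apply(w['mount'][:3,3]); w['rvec']=cv2.Rodrigues(Rc)[0]; w['tvec']=-Rc@c
a=np.radians(-18.6);d=np.array([np.cos(a),np.sin(a)])
for e in(-.06,0,.06): print(proj(w,[(*(np.array([.511,-.168])+e*d),.109)]).round(1))
np.savez('wa.npz',rvec=w['rvec'],tvec=w['tvec'],K=w['K'])
E
```

```text
time: 19.7
tool_pos: [0.4787, -0.1569, 0.2897]
eef_rot: [-0.001, 0.162, 0.987, 0.0]
contact_force: [-0.2, -0.0, -0.2]
opening: 0.044
grasp_force: 0.0
[ 0.47871612 -0.15692122  0.28967511]
[ 589   76   51   46 1511] [615.3  98.1] [29.3 57.5] 66.8
[ 524  114  116  126 8375] [581.5 176.5] [125. 115.] 90.0
[ 309  152   13  105 1246] [315. 204.] [104.  12.] 90.0
[ 228  236   43   89 1138] [245.  278.6] [25.2 94.3] 17.2
[ 364  236   41   89 1127] [387.9 278.9] [93.9 24.4] 72.2
[([0.5087, -0.1661, 0.012], 0.97), ([0.4695, 0.0477, 0.1188], 0.17)]
[[315.8 149.7]]
[[315.9 205.5]]
[[316. 256.]]
```

Prediction and observed bar agree within 2 px. Descend and pinch.

```bash
python3 -m handwheel '0 0 0 0 0 30 45;0 0 0 0 0 75 40;0 0 0 0 0 120 38;0 0 0 0 0 160 38;0 0 0 0 0 190 38;0 0 0 0 0 204 38;0 0 0 0 0 204 38;0 0 0 0 0 204 38' 30
python3 -m handwheel '0 0 0 0 0 0 5;0 0 0 0 0 0 5;0 0 0 0 0 0 5;0 0 0 0 0 0 5;0 0 0 0 0 0 5;0 0 0 0 0 0 5;0 0 0 0 0 0 5;0 0 0 0 0 0 5'
python3 - <<'E'
from bar import *
p,r,s=tool(); print(p)
w=barpx('wb')
for e in (.02,.023,.026,.029,.032):
    q=(np.linalg.inv(w['mount'])@[e,0,-.0232,1])[:3]; u=w['K']@q; print(e,(u[:2]/u[2]).round(1))
E
```

```text
time: 20.6
tool_pos: [0.4799, -0.1569, 0.0887]
eef_rot: [0.001, 0.162, 0.987, -0.0]
contact_force: [0.5, -0.1, 0.5]
opening: 0.0334
grasp_force: 0.0
time: 21.4
tool_pos: [0.4796, -0.1577, 0.0881]
eef_rot: [0.001, 0.162, 0.987, -0.0]
contact_force: [0.3, -2.1, 5.7]
opening: 0.0137
grasp_force: 30.0
[ 0.47960729 -0.15771132  0.08809593]
[ 302  223   30  103 2886] [316.5 274. ] [102.  29.] 90.0
[ 304  360   26   40 1005] [316.5 379.5] [39. 25.] 90.0
0.02 [315.1 237. ]
0.023 [315.1 230.7]
0.026 [315.1 224.4]
0.029 [315.1 218. ]
0.032 [315.1 211.6]
```

```bash
python3 -m handwheel '0 0 0 0 0 -5 5;0 0 0 0 0 -20 5;0 0 0 0 0 -50 5;0 0 0 0 0 -85 5;0 0 0 0 0 -107 5;0 0 0 0 0 -107 5;0 0 0 0 0 -107 5'
python3 - <<'E'
from h import *
p,r,s=tool()
goal(.454,-.1145,.195,186); goal(.4468,-.0458,.195,186,(.454,-.1145,.195,186))
E
```

```text
time: 22.15
tool_pos: [0.4791, -0.157, 0.1937]
eef_rot: [-0.0, 0.162, 0.987, 0.0]
contact_force: [0.1, 0.9, -1.7]
opening: 0.0137
grasp_force: 30.0
rows: [0.0002, -0.0001, -0.4303] [37.4, 32.3, -1.3]
rows: [0.0, 0.0, 0.0] [-0.0, 69.1, 0.0]
```

```bash
python3 -m handwheel '0 0 -0.08 7 6 0 5;0 0 -0.18 15 14 -1 5;0 0 -0.28 24 21 -1 5;0 0 -0.38 33 28 -1 5;0 0 -0.43 37.4 32.3 -1 5;0 0 -0.43 37.4 32.3 -1 5;0 0 -0.43 37.4 32.3 -1 5'
python3 - <<'E'
from h import *
goal(.4468,-.0458,.195,186)
E
```

```text
time: 22.85
tool_pos: [0.4536, -0.1145, 0.1933]
eef_rot: [-0.001, -0.052, 0.999, 0.0]
contact_force: [-0.0, -0.4, -1.6]
opening: 0.0137
grasp_force: 30.0
rows: [0.0009, -0.0023, -0.0017] [-0.3, 69.0, -1.6]
```

```bash
python3 -m handwheel '0 0 0 0 10 -1 5;0 0 0 0 20 -1 5;0 0 0 0 30 -1 5;0 0 0 0 40 -1 5;0 0 0 0 48 -1 5;0 0 0 0 56 -1 5;0 0 0 0 63 -1 5;0 0 0 0 69 -1 5;0 0 0 0 69 -1 5;0 0 0 0 69 -1 5'
python3 -c "
from h import *
goal(.4468,-.0458,.195,186)"
```

```text
time: 23.85
tool_pos: [0.4468, -0.046, 0.1959]
eef_rot: [0.0, -0.052, 0.999, -0.0]
contact_force: [0.9, -0.0, -1.7]
opening: 0.0136
grasp_force: 30.0
rows: [-0.0002, 0.0, -0.0002] [0.0, 0.2, 0.9]
```

```bash
python3 -m handwheel '0 0 0 0 0 10 5;0 0 0 0 0 20 5;0 0 0 0 0 27 5;0 0 0 0 0 31 5;0 0 0 0 0 31 5;0 0 0 0 0 33 5;0 0 0 0 0 33 5'; python3 -m handwheel '0 0 0 0 0 1 5;0 0 0 0 0 2 5;0 0 0 0 0 2 5'
```

```text
time: 24.55
tool_pos: [0.4469, -0.046, 0.163]
eef_rot: [0.0, -0.052, 0.999, -0.0]
contact_force: [0.1, 0.2, -1.5]
opening: 0.0137
grasp_force: 30.0
time: 24.85
tool_pos: [0.4471, -0.046, 0.1616]
eef_rot: [0.001, -0.052, 0.999, -0.0]
contact_force: [-0.1, 0.6, 1.0]
opening: 0.0137
grasp_force: 30.0
```

```bash
python3 -m handwheel '0 0 0 0 0 0 5;0 0 0 0 0 0 18;0 0 0 0 0 0 25;0 0 0 0 0 0 38;0 0 0 0 0 0 38;0 0 0 0 0 0 38;0 0 0 0 0 0 38'; python3 -m handwheel '0 0 0 0 0 -5 38;0 0 0 0 0 -15 38;0 0 0 0 0 -30 38;0 0 0 0 0 -65 38;0 0 0 0 0 -105 38;0 0 0 0 0 -135 38;0 0 0 0 0 -135 38;0 0 0 0 0 -135 38'
python3 - <<'E'
from bar import *
p,r,s=tool(); w=barpx('wc',lo=700)
Rc=(r.as_matrix()@w['mount'][:3,:3]).T; c=p+r.apply(w['mount'][:3,3]); w['rvec']=cv2.Rodrigues(Rc)[0]; w['tvec']=-Rc@c
a=np.radians(6);d=np.array([np.cos(a),np.sin(a)]);n=np.array([-d[1],d[0]])
s=cam('scene'); save(s,'sc')
m=cv2.inRange(cv2.cvtColor(s['pixels'],cv2.COLOR_RGB2HSV),(5,90,60),(16,220,220))
k,l,st,ce=cv2.connectedComponentsWithStats(m[140:240,250:420])
for i in range(1,k):
    if st[i,4]>60: print('scene',st[i]+[250,140,0,0,0],ce[i].round(1)+[250,140])
for sg in(1,-1):
    C=np.array([.469,.058])+sg*.101*n
    print(sg,proj(s,[(*(C+e*d),.176) for e in(-.06,0,.06)]).round(1).tolist(),proj(w,[(*(C+e*d),.181) for e in(-.06,0,.06)]).round(1).tolist())
for q in ('deep_caddy','shallow_caddy','post','bung','grease_tin','corkscrew'): print(q,[(np.round(z['at'],3).tolist(),round(z['p'],2)) for z in imaging.recognise(s,q)[:2]])
E
```

```text
time: 25.55
tool_pos: [0.4468, -0.046, 0.1609]
eef_rot: [-0.0, -0.052, 0.999, 0.0]
contact_force: [-0.2, 0.2, 0.1]
opening: 0.0334
grasp_force: 0.0
time: 26.35
tool_pos: [0.4472, -0.046, 0.2974]
eef_rot: [0.001, -0.052, 0.999, -0.0]
contact_force: [-1.0, 0.2, -0.3]
opening: 0.0339
grasp_force: 0.0
[ 310  163   16  124 1794] [317.5 224.5] [123.  15.] 90.0
[  414   162   226   163 17648] [526.5 243. ] [162. 225.] 90.0
[244 236  37  89 794] [258.6 278.5] [24.3 91.4] 14.0
[353 238  36  79 730] [373.3 275.8] [81.2 22.8] 76.2
[ 510  361   50   39 1627] [534.5 380. ] [38. 49.] 90.0
scene [339 152  34  27 218] [355.5 165.1]
scene [319 168  14  18 109] [325.5 174.2]
scene [250 174   9  66 316] [252.5 214. ]
scene [277 186  33  31 244] [293.7 201.7]
1 [[308.1, 216.4], [292.9, 201.2], [278.4, 186.8]] [[559.3, 159.1], [544.6, 225.9], [531.6, 285.0]]
-1 [[371.3, 178.0], [355.4, 164.8], [340.4, 152.3]] [[317.0, 159.4], [317.0, 226.1], [317.1, 285.2]]
deep_caddy [([0.463, 0.164, 0.09], 0.95)]
shallow_caddy [([0.483, -0.042, 0.097], 0.81)]
post [([0.457, 0.068, 0.044], 0.82)]
bung [([0.36, 0.144, 0.044], 0.64)]
grease_tin [([0.622, -0.004, 0.036], 0.62)]
corkscrew [([0.416, -0.098, 0.013], 0.49), ([0.461, 0.062, 0.046], 0.42)]
```

Both bars match the ideal hung poses within 1 px. A short settle check, then hand in.

```bash
python3 -m handwheel '0 0 0 0 0 -20 38;0 0 0 0 0 -20 38;0 0 0 0 0 -20 38;0 0 0 0 0 -20 38;0 0 0 0 0 -20 38'
python3 - <<'E'
from h import *
a=cv2.imread('pics/sc.png'); s=cam('scene'); save(s,'sd'); b=cv2.imread('pics/sd.png')
print(cv2.absdiff(a,b)[140:270,260:375].max(axis=2).__gt__(40).sum())
m=cv2.inRange(cv2.cvtColor(s['pixels'],cv2.COLOR_RGB2HSV),(5,90,60),(16,220,220))
k,l,st,ce=cv2.connectedComponentsWithStats(m[140:240,265:420])
print([(ce[i]+[265,140]).round(1).tolist() for i in range(1,k) if st[i,4]>60])
print(ticket.job_done())
E
```

```text
time: 27.25
tool_pos: [0.4467, -0.0459, 0.3151]
eef_rot: [-0.001, -0.052, 0.999, 0.0]
contact_force: [0.2, -0.4, 0.4]
opening: 0.0333
grasp_force: 0.0
65
[[355.4, 165.1], [325.5, 174.1], [293.7, 201.7]]
the job is handed in; nothing more can be done
None
```

The post is seated fully over the key, the deep caddy hangs on the +y hook and the shallow one on the -y hook, both handles within about 1 px of the ideal hung pose in the scene camera, and the job was handed in at about 27 s with no contact with the tin, bung or corkscrew noticed.

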